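# Pack a choux bun in the trigger-latch carrier

### The job

Pack the small smooth choux bun from the baking tray in the insulated carrier. The carrier's lid is latched: squeeze the trigger on the pistol grip at its front fully, so that the lid springs open, and let the trigger go (the grip slopes out under the lid's lip, so it must be taken slantwise from above). Set the bun down gently on the carrier's floor, right way up, then push the lid shut against its gasket until the latch catches and holds it; leave the bigger bun and the other things where they are.

Things in the scene. Friction and masses are not known exactly. Their poses are not given: they have to be found in the camera images.
- carrier: Insulated pastry carrier, a grey box fixed to the worktop, 170 mm (its x) x 210 mm (its y), rim 105 mm high, 128 mm over the shut lid. Origin: centre of its underside; z up. Its front (-x) bears the lid's lip, the latch and the pistol grip and faces about to the robot's right (world -y); the lid's hinge is at its back (+x).
- carrier_in (a point): Middle of the flat floor inside the carrier, 40 mm above the worktop; axes as the carrier's. The space inside is 142 mm (x) by 182 mm (y), centred here; its walls stand 65 mm above this floor.
- trigger (a joint): Angle of the trigger on the pistol grip: 0 = let go, splayed outward; 0.26 rad = squeezed fully, at its stop. Sprung: where the fingers squeeze it takes about 2 N to start and 5 N at the stop. From about 0.21 rad on the latch lets the lid go. It twitches by itself when the latch catches.
- grip_mid (a point): Middle of the squeeze, at (-130, 0, 48) mm in the carrier's frame (axes as the carrier's). The grip, a fixed bar 24 mm wide, 26 mm deep, leaves the carrier's front pointing away and 35 degrees down; this point is 55 mm along its 75 mm. A tool square to it points along (0.57, 0, -0.82) in the carrier's frame: tilted 35 degrees, leaning away from the carrier, clear of the lid's lip.
- trigger_face (a point): Middle of the trigger's outer face (moves with it). The trigger is a blade 10 mm thick, 20 mm deep, beside the grip on the carrier's +y side, pivoted at the front wall; squeeze it along the carrier's y. From grip_mid along y, the outer faces lie at -20 mm (grip, fixed) and +34 mm (trigger let go) or +21 mm (squeezed).
- lid (a joint): Opening angle of the lid: about 0.01 rad = shut and latched, 1.75 rad = fully open, leaning back a little past upright. A spring throws it open when the latch lets go and holds it there; shutting it takes 1 to 4 N at the free edge, then up to about 13 N over the last 20 mm (latch ramp, then gasket) until the latch clicks over the striker bar at 0.006 rad; right below, the lid is at its stop.
- lid_hinge (a point): Middle of the lid's hinge axis, at (90, 0, 110) mm in the carrier's frame; the axis runs along the carrier's y. The lid is a plate 20 mm thick, 214 mm wide along y; its outer face lies 18 mm from the axis, and it reaches 202 mm from the axis, its lip in the middle 213 mm.
- lid_press (a point): Point on the lid's outer face, on its middle line, 170 mm from the hinge axis: push here to shut it. Moves with the lid; its z axis points out of the outer face.
- bun: Small smooth round choux bun, 62 x 66 mm, 51 mm high, 55 g, domed, widest about 20 mm up. Origin: centre of its flat underside, z up. It lies in the tray.
- big_bun: Bigger, craggy choux bun, 74 x 83 mm, 60 mm high, lying in the same tray; not to be moved. Origin: centre of its underside.
- vat: Shallow aluminium baking tray (does not shift), 274 (its x) x 200 mm, rim 36 mm high, floor 6 mm thick. The two buns lie in its two halves, about 110 mm apart along its x, either way round. Origin: centre of its underside.
- clip_jar: Clip-top glass jar, 92 x 83 x 110 mm high; bystander to the left. Origin: centre of its underside.
- timer: Round kitchen timer, 68 mm across, 37 mm high; bystander to the left. Origin: centre of its underside.
- spatula: Spatula (does not shift), 295 x 52 x 16 mm, lying along the front edge of the worktop; bystander. Origin: centre of its underside.

How it is judged:
On the way, in this order (a step that is already met when the one before it is completed fails the run):
1. the trigger is squeezed until the lid springs open (value of joint trigger above 0.17 rad and value of joint lid above 0.1 rad), for 0.05 s.
2. the trigger is let go, the lid standing open (value of joint trigger below 0.04 rad and value of joint lid above 1.4 rad), for 0.2 s.
3. the bun stands in the carrier, let go, the lid still open (x of bun in the frame of carrier between -0.055 and 0.055 m and y of bun in the frame of carrier between -0.075 and 0.075 m and z of bun in the frame of carrier between 0.03 and 0.055 m and angle between bun's own z axis and vertical below 0.4 rad and contact force between the fingers and bun below 0.5 N and value of joint lid above 1 rad and linear speed of bun below 0.03 m/s), for 0.2 s.
At the end, for the whole second after the job is handed in: The small bun stands inside the carrier on its floor, right way up (within 0.4 rad), at rest and let go; the lid is shut and held by its latch (lid angle under 0.03 rad with nothing pressing on it) and the trigger is back out (under 0.04 rad) (x of bun in the frame of carrier between -0.055 and 0.055 m and y of bun in the frame of carrier between -0.075 and 0.075 m and z of bun in the frame of carrier between 0.03 and 0.055 m and angle between bun's own z axis and vertical below 0.4 rad and contact force between the fingers and bun below 0.5 N and value of joint lid below 0.03 rad and value of joint trigger below 0.04 rad and linear speed of bun below 0.02 m/s and contact force between the arm and carrier below 0.5 N); the robot touches nothing.
It fails at once if the bigger bun, the jar or the timer is moved more than 40 mm (distance of any of big_bun, clip_jar, timer from where it was at the start of the episode above 0.04 m).
It fails at once if the bun is dropped from more than about 2 cm or thrown (free of the fingers and faster than 0.62 m/s) (linear speed of bun above 0.62 m/s and contact force between the fingers and bun below 0.2 N).
It fails at once if the bun is crushed against the carrier or by its lid (over 30 N) (contact force between bun and carrier above 30 N).
It also fails if it takes over 67 s, if anything falls off the work surface, if the arm or the gripper's body presses on something with over 40 N, if the wrist force passes 120 N, or if a joint passes its speed limit or range.

### The arm

A 7-joint arm with a two-finger parallel gripper is mounted at the origin on a cart in front of the work surface, level with it; the furniture and walls round the work are solid. World frame = base frame: x ahead of the robot, y to its left, z up, the work surface at z = 0. Lengths are in m, angles in rad, forces in N, time in s.
With the tool pointing down it reaches from about 0.4 to 0.85 m from the base axis. Payload 10.4 kg.
Tool frame: the origin (TCP) lies midway between the tips of the shut fingers; the grasp point (between the pads) lies 19 mm behind it (manip.grasp_offset is the distance from the TCP to the grasp point, in m); z points along the fingers, y is the line along which they close (so a half turn about z gives the same grasp; the last joint's range is limited). The gripper opens to 85 mm and grips with 20 to 120 N. Pads are 22 mm wide; open, the fingers measure 114 mm over their backs; the gripper's body (76 mm by 85 mm) begins 54 mm behind the grasp point. The pads swing forward as they close: fully open they stand 13 mm farther back than shut.
Start: joints at [-1.34, 0.332, -0.065, 1.46, 0.022, 1.35, -0.088], TCP at [0.157, 0.605, 0.231] pointing down, gripper open.
Joint ranges: [-2.6, 2.6], [-0.5, 2.12], [-1.47, 1.34], [0.16, 2.42], [-1.27, 4.41], [0.06, 2.06], [-2.6, 2.6]. Speed limits (rad/s): [2.22, 2.22, 2.79, 2.79, 3.14, 3.14, 3.14].

### API

Orientations are given as a unit quaternion [x, y, z, w].
In Python, from workcell import manip, cams gives the robot as it stands (manip), with the cameras (cams).
- The arm moves only by the tool jog_arm, called after "Emit:" by a JSON object that holds its "op" and its "data", one argument or row to a line. Schema: {"type":"object","properties":{"segments":{"type":"array","items":{"type":"array","prefixItems":[{"type":"array","items":{"type":"number"},"minItems":3,"maxItems":3},{"type":"array","items":{"type":"number"},"minItems":3,"maxItems":3},{"type":"number"}],"minItems":3,"maxItems":3},"minItems":1,"maxItems":20},"grip_force":{"type":"number"},"only":{"type":"string"},"quiet":{"type":"boolean"},"lines":{"type":"string"}},"required":["segments"],"additionalProperties":false}. segments is a list of rows, 1 to 20 of them, each written [[rx, ry, rz], [dx, dy, dz], opening]: a rotation vector rx, ry, rz in a scale on which 1.0 is pi rad, then dx, dy, dz in normalised numbers (1 is 0.8 m), then the opening from 0.0 (shut) to 1.0 (fully open); each row is the pose to reach, as a shift and turn from the pose commanded when the call began, along the tool's axes at that moment; what a row does not reach only later rows make up. A row lasts 1/8 s, in which the tool goes at most 0.0625 m and 0.188 rad, less where a joint would pass 70% of its speed; a pose out of reach is approached as far as the arm can. The fingers move at their own pace and stop on an object; grip_force is the grip in N (left out, the last holds). Time passes only in rows, so rows that do not move let the fingers close. The tool returns the time, the measured TCP pose, the force, the opening and the grip force at its end. only (a regular expression) keeps the lines of the reply that match it, lines (a string "A,B") keeps lines A to B, and quiet returns only ok. A shift or turn number past 1, either way, is cut back to 1. Input that does not fit is refused with a message, and nothing moves.
- manip.get_obs(): the state, without advancing time (a new reading comes with each control period).
- cams.camera(name): name is "side" or "top" or "wrist"; returns the picture (420x560x3 uint8, blue, green, red); there is no depth.
- cams.calibration(name): a dict with "fx", "fy", "cx", "cy" (pixels), "world_from_camera" (4x4, takes a point from camera to world coordinates); the wrist camera has in their place "tool_from_camera" (4x4, takes a point from camera to tool coordinates, whose origin is the TCP and whose axes are the flange's). Camera axes: x right, y up, looking along -z (the intrinsics and any distortion apply to the point x, -y, -z); pixel columns grow to the right and rows downward; lengths in m; the calibration is good to about 2 mm. A picture is of the moment at which its call begins: read the wrist's pose just before it. calibration takes no time and is no camera call.
- manip.hand_in(): hands the job in; it is judged then, once.
The state is a dict: "clock": time; "joint_pos": joint angles; "joint_velocities": joint speeds; "tau": joint torques, N m; "position": TCP position; "ee_rot": TCP orientation; "ft_force": force on the tool from outside, world axes, zero at the start; "torque": the same for the moment, N m; "grip_width": opening from 0.0 (shut) to 1.0 (fully open); "grasp_force": force on a finger pad.
Only numpy, scipy, OpenCV 4.12 (cv2) and the standard library are available. Lean on these libraries where they do the work, as an engineer would, in place of code of your own. Each camera call takes 0.05 s, during which the arm holds its last target. There are 200 camera calls.

## Working session

There is one attempt and no reset: what is moved stays moved. The work goes in short steps, Python scripts to look and compute and a tool call to move; the robot and the scene stay as the last step left them, time stands still between calls to the robot, and variables do not carry over. Pictures are saved under pics/ and viewed, at most 10 in all, crops included, and the job is handed in when it is done.

```bash
ls; mkdir -p pics
```

Run:
```python
from workcell import manip, cams
import cv2,numpy as np
for n in("top","side"):
    cv2.imwrite(f"pics/{n}0.png",cams.camera(n)); c=cams.calibration(n); print(n,c)
o=manip.get_obs(); print(o); print(cams.calibration("wrist"),manip.grasp_offset)
```

```text
pics
workcell.py
top {'fx': 430.4947116120962, 'fy': 430.4947116120962, 'cx': 281.76399156349436, 'cy': 209.63307106271085, 'world_from_camera': array([[ 0.00909443,  0.9961002 , -0.08775926,  0.37118998],
       [-0.99986015,  0.00782667, -0.01477913,  0.0105842 ],
       [-0.01403463,  0.0878814 ,  0.99603207,  1.38071574],
       [ 0.        ,  0.        ,  0.        ,  1.        ]])}
side {'fx': 394.94144602605337, 'fy': 394.94144602605337, 'cx': 276.98234536453197, 'cy': 208.43066769549833, 'world_from_camera': array([[ 0.88756378,  0.2022891 , -0.41389571, -0.06186146],
       [-0.46067595,  0.39531556, -0.79467181, -1.06218371],
       [ 0.00286597,  0.89599371,  0.44405749,  0.69850354],
       [ 0.        ,  0.        ,  0.        ,  1.        ]])}
{'clock': 0.1, 'joint_pos': array([-1.33959639,  0.33279758, -0.06471349,  1.46084742,  0.02161145,
        1.34990918, -0.0884869 ]), 'joint_velocities': array([ 5.16304137e-04, -6.48616578e-05,  1.71668577e-04, -2.23040693e-03,
       -1.56669044e-03, -2.43360395e-03, -2.08154314e-04]), 'tau': array([ 1.19296408e-03, -6.2
[... 195 characters left out ...]
1,  9.91961797e-01, -6.30949763e-04, -4.80902855e-05]), 'ft_force': array([ 0.37254086,  0.42337206, -0.52327366]), 'torque': array([ 0.03011106, -0.09219244,  0.042385  ]), 'grasp_force': 0.0, 'grip_width': 1.001085819025176}
{'fx': 342.25711231448906, 'fy': 342.25711231448906, 'cx': 277.66773563805714, 'cy': 207.57114499189333, 'tool_from_camera': array([[-8.28995931e-04,  9.46838860e-01,  3.21707144e-01,
         8.27941707e-02],
       [ 9.99999442e-01,  9.95732933e-04, -3.53747715e-04,
        -4.00990237e-04],
       [-6.55276482e-04,  3.21706671e-01, -9.46839156e-01,
        -1.42728451e-01],
       [ 0.00000000e+00,  0.00000000e+00,  0.00000000e+00,
         1.00000000e+00]])} 0.0187
```

View pics/top0.png

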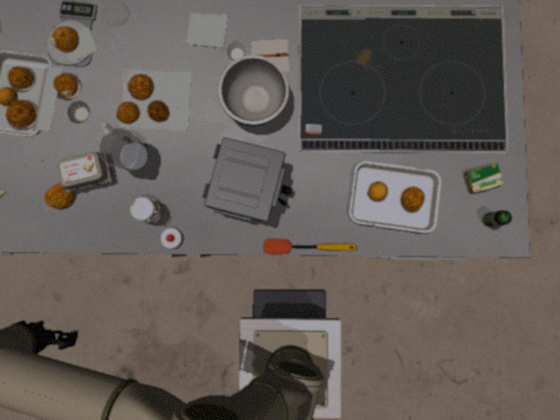

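View pics/side0.png

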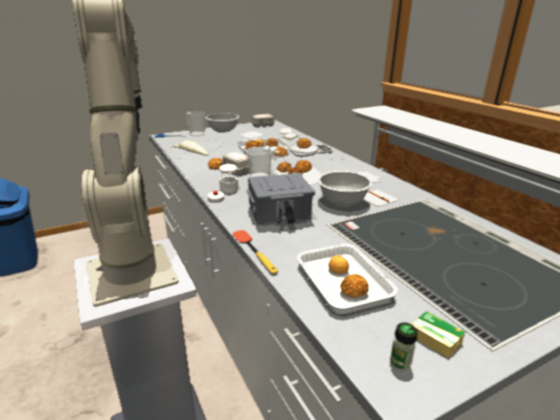

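Top view: the carrier is around (246,180) with its grip pointing right at (285,190), the small bun is at (377,190) and the big bun at (412,199). Side view: the carrier is at (280,198), the bun at (339,265). I'll enlarge both.

Run:
```python
import cv2,numpy as np
t=cv2.imread("pics/top0.png")[130:230,195:305]; s=cv2.imread("pics/side0.png")[165:235,240:330]
cv2.imwrite("pics/c1.png",cv2.resize(t,None,fx=6,fy=6,interpolation=3))
cv2.imwrite("pics/c2.png",cv2.resize(s,None,fx=8,fy=8,interpolation=3))
```

```text
(no output)
```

View pics/c1.png

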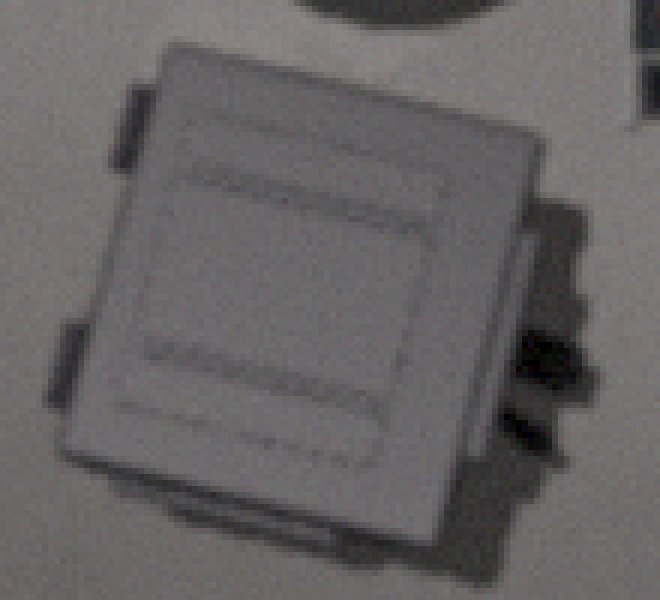

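View pics/c2.png

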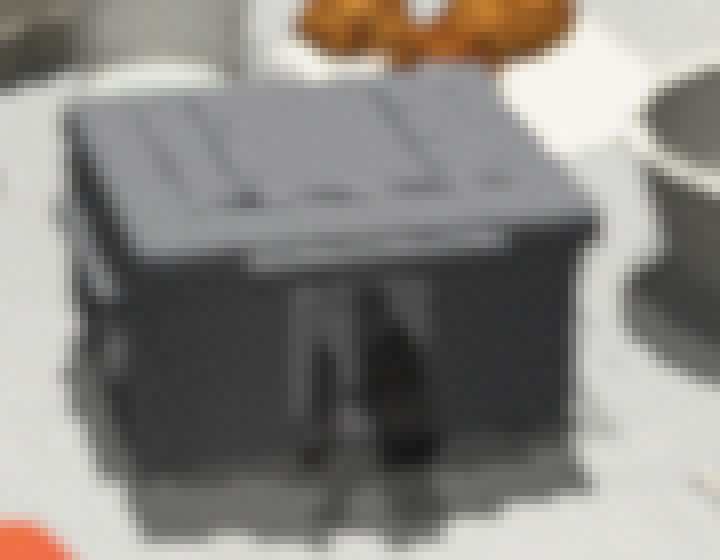

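Crop 1: the lid corners are at (168,45), (545,137), (435,545) and (65,455). The grip (dark) is at about (555,360) and the trigger at (540,435). Crop 2: the lid corners are at (68,110), (490,70), (600,215) and (140,260).

Create h.py:
```python
import numpy as np,cv2
from scipy.spatial.transform import Rotation as R
from scipy.optimize import least_squares
from workcell import manip, cams
def cam(n,obs=None):
    c=cams.calibration(n)
    if n=="wrist":
        T=np.eye(4);T[:3,:3]=R.from_quat(obs["ee_rot"]).as_matrix();T[:3,3]=obs["position"]
        T=T@c["tool_from_camera"]
    else:T=c["world_from_camera"]
    return c,T
def proj(ct,P):
    c,T=ct;q=(np.atleast_2d(P)-T[:3,3])@T[:3,:3]
    return np.c_[c["cx"]+c["fx"]*q[:,0]/-q[:,2],c["cy"]-c["fy"]*q[:,1]/-q[:,2]]
def ray(ct,p):
    c,T=ct;d=T[:3,:3]@np.array([(p[0]-c["cx"])/c["fx"],-(p[1]-c["cy"])/c["fy"],-1]);return T[:3,3],d/np.linalg.norm(d)
def onz(ct,p,z):
    o,d=ray(ct,p);return o+d*(z-o[2])/d[2]
def tri(l):
    A=0;b=0
    for ct,p in l:
        o,d=ray(ct,p);M=np.eye(3)-np.outer(d,d);A=A+M;b=b+M@o
    X=np.linalg.solve(A,b);return X,[np.round(proj(ct,X)[0]-p,1) for ct,p in l]
def rel(pos,Rm,obs=None):
    "shift+rotvec from current pose, tool axes"
    o=obs or manip.get_obs();R0=R.from_quat(o["ee_rot"])
    return np.round(np.r_[(R0.inv()*R.from_matrix(Rm)).as_rotvec(),R0.inv().apply(np.array(pos)-o["position"])],4)
```

Run:
```python
from h import *
np.set_printoptions(precision=4,suppress=True)
T,S=cam("top"),cam("side")
a=np.array([(168,45),(545,137),(435,545),(65,455)])/6+[195,130]-.42
# order: hinge -y side(far world x), front far, front near, hinge near
b=np.array([(490,70),(600,215),(140,260),(68,110)])/8+[240,165]-.44
X=[]
for p,q in zip(a,b):
    x,e=tri([(T,p),(S,q)]);X.append(x);print(x,e)
X=np.array(X);print(np.linalg.norm(X-np.roll(X,-1,0),axis=1))
def f(v):
    x,y,w,xb=v;c,s=np.cos(w),np.sin(w)
    L=np.array([(xb,-.107),(-.112,-.107),(-.112,.107),(xb,.107)])
    P=np.c_[x+c*L[:,0]-s*L[:,1],y+s*L[:,0]+c*L[:,1],np.full(4,.128)]
    return np.r_[proj(T,P)-a,proj(S,P)-b].ravel()
r=least_squares(f,[.43,.1,1.4,.1]);print(r.x,r.fun.reshape(-1,2))
for n,ct in(("top",T),("side",S)):
    im=cv2.imread(f"pics/{n}0.png");h=cv2.cvtColor(im,cv2.COLOR_BGR2HSV)
    m=cv2.inRange(h,(5,120,70),(25,255,255));k,l,st,ce=cv2.connectedComponentsWithStats(m)
    for i in range(1,k):
        if st[i,4]>60 : print(n,st[i],ce[i],onz(ct,ce[i],.03))
```

```text
[0.7014 0.2062 0.1227] [array([ 0.6, -1.1]), array([-0.9,  0.1])]
[0.652  0.0197 0.1276] [array([ 0.1, -0.1]), array([-0.1,  0. ])]
[0.4502 0.0716 0.1266] [array([ 0.1, -0.2]), array([-0.1,  0. ])]
[0.4944 0.2534 0.1227] [array([ 0.3, -0.6]), array([-0.5,  0. ])]
[0.193  0.2083 0.1872 0.2123]
[0.5777 0.1543 1.3326 0.0763] [[ 1.3105 -1.0177]
 [-0.0949 -1.286 ]
 [ 0.3283  0.8017]
 [-0.1914  0.161 ]
 [-0.8999 -0.7849]
 [ 0.5737 -0.3117]
 [-0.8024 -0.1195]
 [-1.1746 -1.1504]]
top [ 52  27  26  25 464] [64.6422 38.1142] [1.0509 0.75   0.03  ]
top [359  51  11  11  73] [364.1096  56.3425] [ 0.9914 -0.2319  0.03  ]
top [  8  67  24  22 331] [18.1571 76.5468] [0.9199 0.896  0.03  ]
top [ 54  74  23  23 377] [65.0212 83.8355] [0.896  0.7404 0.03  ]
top [128  75  25  25 463] [139.9784  86.4428] [0.8881 0.4947 0.03  ]
top [  0  88  35  40 717] [ 14.894 107.788] [0.8153 0.9    0.03  ]
top [148 101  21  19 194] [156.4381 109.7062] [0.811  0.4383 0.03  ]
top [117 102  22  21 347] [127.1758 112.0836] [0.8027 0.533  0.03  ]
top [ 45 183  28  26 471] [ 57.5881 196.4204] [0.5268 0.7444 0.03  ]
top [36
[... 651 characters left out ...]
 12   9  68] [280.8971 151.2941] [0.8991 0.7394 0.03  ]
side [209 158  13  11 114] [214.7544 162.9649] [0.5204 0.7253 0.03  ]
side [278 161  33  12 270] [294.9778 166.7407] [0.8484 0.4982 0.03  ]
side [147 207  16   7  77] [154.4416 209.9091] [0.1435 0.3338 0.03  ]
side [ 35 221  53  16 327] [ 60.5627 228.6575] [-0.1745  0.3344  0.03  ]
side [233 231  18  12 153] [241.732  236.2549] [0.3603 0.0022 0.03  ]
side [256 252  21  22 153] [266.4314 262.8301] [ 0.3649 -0.1758  0.03  ]
side [329 255  19  19 272] [338.1213 264.5074] [ 0.5501 -0.2808  0.03  ]
side [341 274  27  23 482] [354.1494 285.6307] [ 0.5301 -0.3842  0.03  ]
side [417 330  45  27 385] [436.9325 343.9688] [ 0.5653 -0.6413  0.03  ]
```

Add to h.py:
```python
def carrier(x,y,w):
    c,s=np.cos(w),np.sin(w);return np.array([[c,-s,0],[s,c,0],[0,0,1.]]),np.array([x,y,0])
def gripR(C):
    z=C@[np.sin(np.radians(35)),0,-np.cos(np.radians(35))];y=-C[:,1];return np.c_[np.cross(y,z),y,z]
```

Run:
```python
from h import *
C,t=carrier(.578,.154,1.325);G=gripR(C);gm=t+C@[-.13,0.0005,.048]
print(gm,gm+G[:,2]*(.0187-.2),rel(gm+G[:,2]*(.0187-.2),G))
```

```text
[0.54588228 0.02802896 0.048     ] [ 0.52057867 -0.07283493  0.19651227] [-0.4769  0.4808  1.5095 -0.5222 -0.5644  0.0348]
```

Careful with the scale: shifts go in shares of 0.8 m and turns go in shares of pi rad. That gives: -0.564 m / 0.8 = -0.705, -0.522 m / 0.8 = -0.6525, 1.51 rad / 3.1416 = 0.4806.

Emit:
{"op": "jog_arm", "data": {
  "segments": [
    [[-0.1518, 0.1531, 0.4806], [-0.6525, -0.705, 0.0438], 1],
    [[-0.1518, 0.1531, 0.4806], [-0.6525, -0.705, 0.0438], 1],
    [[-0.1518, 0.1531, 0.4806], [-0.6525, -0.705, 0.0438], 1],
    [[-0.1518, 0.1531, 0.4806], [-0.6525, -0.705, 0.0438], 1],
    [[-0.1518, 0.1531, 0.4806], [-0.6525, -0.705, 0.0438], 1],
    [[-0.1518, 0.1531, 0.4806], [-0.6525, -0.705, 0.0438], 1],
    [[-0.1518, 0.1531, 0.4806], [-0.6525, -0.705, 0.0438], 1],
    [[-0.1518, 0.1531, 0.4806], [-0.6525, -0.705, 0.0438], 1],
    [[-0.1518, 0.1531, 0.4806], [-0.6525, -0.705, 0.0438], 1],
    [[-0.1518, 0.1531, 0.4806], [-0.6525, -0.705, 0.0438], 1],
    [[-0.1518, 0.1531, 0.4806], [-0.6525, -0.705, 0.0438], 1],
    [[-0.1518, 0.1531, 0.4806], [-0.6525, -0.705, 0.0438], 1],
    [[-0.1518, 0.1531, 0.4806], [-0.6525, -0.705, 0.0438], 1],
    [[-0.1518, 0.1531, 0.4806], [-0.6525, -0.705, 0.0438], 1],
    [[-0.1518, 0.1531, 0.4806], [-0.6525, -0.705, 0.0438], 1],
    [[-0.1518, 0.1531, 0.4806], [-0.6525, -0.705, 0.0438], 1]
  ]
}}

```text
clock: 2.1
position: [0.5203, -0.0708, 0.1967]
ee_rot: [0.751, 0.587, 0.238, -0.186]
ft_force: [-0.2, -0.2, 0.2]
grip_width: 1.003
grasp_force: 0.0
```

Run:
```python
from h import *
o=manip.get_obs();np.save("o1.npy",o,allow_pickle=True);im=cams.camera("wrist");cv2.imwrite("pics/w1.png",im)
print(o["joint_pos"].round(2),o["position"],o["ee_rot"])
```

```text
[-0.45  0.36  1.05  1.85 -0.89  1.46  0.63] [ 0.520318   -0.07079126  0.19674227] [ 0.75135956  0.58666598  0.23818812 -0.18587163]
```

View pics/w1.png

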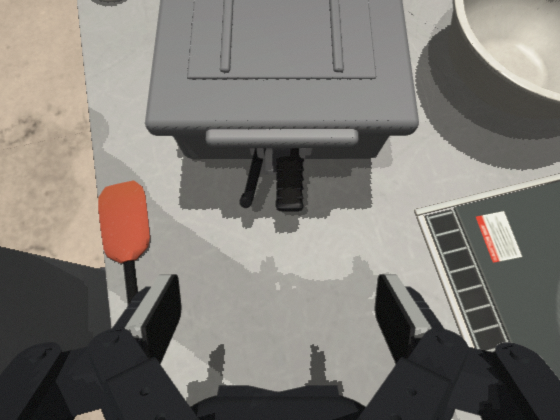

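Wrist view: the lip spans columns 206–358 (front edge at row 143) and the lid corners are at (147,131) and (418,131). The grip bar spans columns 277–303 with its end at row 211, and the trigger end is at (246,205). I'll refine the carrier pose from these.

Run:
```python
from h import *
np.set_printoptions(precision=4,suppress=True)
o=np.load("o1.npy",allow_pickle=True).item()
T,S,W=cam("top"),cam("side"),cam("wrist",o)
a=np.array([(545,137),(435,545)])/6+[195,130]-.42
b=np.array([(600,215),(140,260)])/8+[240,165]-.44
wl=np.array([(418,131),(147,131)])
for i in(0,1): print("corner",tri([(T,a[i]),(S,b[i]),(W,wl[i])]))
def feats(C,t):
    L=np.array([(-.112,-.107,.128),(-.112,.107,.128)]);s,c=np.sin(np.radians(35)),np.cos(np.radians(35))
    # grip end, top edge (bar axis at 75mm; up-normal (-s? ) )
    ax=np.array([-c,0,-s]);n=np.array([-s,0,c]);end=np.array([-.13,0,.048])+.02*ax
    Gp=np.array([end+[0,-.02,0]-.013*n*0,end+[0,.004,0]])
    return L@C.T+t,Gp@C.T+t
def f(v):
    C,t=carrier(*v);L,Gp=feats(C,t)
    return np.r_[(proj(T,L)-a).ravel()*.8,(proj(S,L)-b).ravel(),(proj(W,L)-wl).ravel()*.5,(proj(W,Gp)[:,0]-[303,277])]
r=least_squares(f,[.578,.154,1.325]);print(r.x,r.fun)
C,t=carrier(*r.x);print(proj(W,feats(C,t)[1]))
gw=t+C@[-.13,0,.048]
print("trigger end",proj(W,t+C@[-.146,.031,.037]), "grip end mid z from side?")
# height of grip end: wrist vs side c2 (grip end centre crop ~ (405,450)); trigger end crop (312,462)
for p,q in(((290,209),(408,455)),((246,204),(312,462))):
    x,e=tri([(W,p),(S,np.array(q)/8+[240,165]-.44)]);print("end",x,e,C.T@(x-t))
G=gripR(C)
for d in(.2,.06,0):print(d,rel(gw+C[:,1]*.0005+G[:,2]*(.0187-d),G))
```

```text
corner (array([0.652 , 0.0178, 0.1274]), [array([ 0.7, -0.1]), array([0.1, 0.3]), array([-1.7, -3.4])])
corner (array([0.4503, 0.0701, 0.1252]), [array([ 0.6, -0.2]), array([0.1, 0.5]), array([-1.7, -3.9])])
[0.5792 0.1499 1.3286] [ 1.2099 -1.2691  1.3379  0.3392  1.5108  0.1203 -0.0281  0.2397  2.4617
 -1.1823 -2.4752 -0.7552 -1.2666  0.4868]
[[301.7334 206.5662]
 [277.4868 206.6478]]
trigger end [[250.1743 206.2321]] grip end mid z from side?
end [0.5497 0.0038 0.0387] [array([-1.9, -0.6]), array([0.6, 0. ])] [-0.1489 -0.0064  0.0387]
end [0.5095 0.0195 0.0374] [array([-1.3, -0.5]), array([0.4, 0.1])] [-0.1433  0.0364  0.0374]
0.2 [ 0.0019 -0.003  -0.0021 -0.0047  0.0037 -0.0029]
0.06 [ 0.0019 -0.003  -0.0021 -0.0052  0.0034  0.1371]
0 [ 0.0019 -0.003  -0.0021 -0.0054  0.0033  0.1971]
```

To row units: 0.198 m / 0.8 = 0.2475, 0.04 m / 0.8 = 0.05, -0.003 rad / 3.1416 = -0.001.

Emit:
{"op": "jog_arm", "data": {
  "segments": [
    [[0.0006, -0.001, -0.0006], [-0.0069, 0.0043, 0.05], 1],
    [[0.0006, -0.001, -0.0006], [-0.0069, 0.0043, 0.1], 1],
    [[0.0006, -0.001, -0.0006], [-0.0069, 0.0043, 0.15], 1],
    [[0.0006, -0.001, -0.0006], [-0.0069, 0.0043, 0.1875], 1],
    [[0.0006, -0.001, -0.0006], [-0.0069, 0.0043, 0.225], 1],
    [[0.0006, -0.001, -0.0006], [-0.0069, 0.0043, 0.2475], 1],
    [[0.0006, -0.001, -0.0006], [-0.0069, 0.0043, 0.2475], 1],
    [[0.0006, -0.001, -0.0006], [-0.0069, 0.0043, 0.2475], 1]
  ],
  "grip_force": 20
}}

```text
clock: 3.15
position: [0.5509, 0.0324, 0.0321]
ee_rot: [0.752, 0.587, 0.237, -0.185]
ft_force: [-0.2, 0.2, 0.3]
grip_width: 0.998
grasp_force: 0.0
```

Run:
```python
from h import *
o=manip.get_obs();cv2.imwrite("pics/w2.png",cams.camera("wrist"));print(o["ft_force"],o["torque"])
```

```text
[-0.20255663  0.23935539  0.26320374] [-0.58469746  0.14088762  0.02542901]
```

View pics/w2.png

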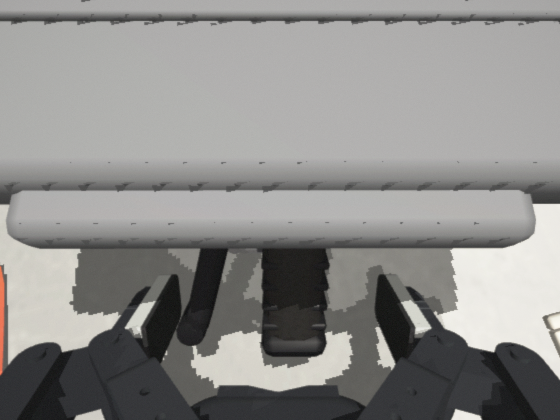

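The fingers straddle the trigger (end at about (193,330)) and the grip bar (columns 263–327). Squeezing now.

Emit:
{"op": "jog_arm", "data": {
  "segments": [
    [[0, 0, 0], [0, 0, 0], 0.35],
    [[0, 0, 0], [0, 0, 0], 0.35],
    [[0, 0, 0], [0, 0, 0], 0.35],
    [[0, 0, 0], [0, 0, 0], 0.35],
    [[0, 0, 0], [0, 0, 0], 0.35],
    [[0, 0, 0], [0, 0, 0], 0.35]
  ],
  "grip_force": 25
}}

```text
clock: 3.95
position: [0.5495, 0.0333, 0.0314]
ee_rot: [0.751, 0.587, 0.236, -0.186]
ft_force: [-9.1, -1.4, 9.5]
grip_width: 0.497
grasp_force: 22.2
```

Run:
```python
from h import *
cv2.imwrite("pics/w3.png",np.hstack([cv2.resize(cams.camera(n),(400,300)) for n in("wrist","side")]))
```

```text
(no output)
```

View pics/w3.png

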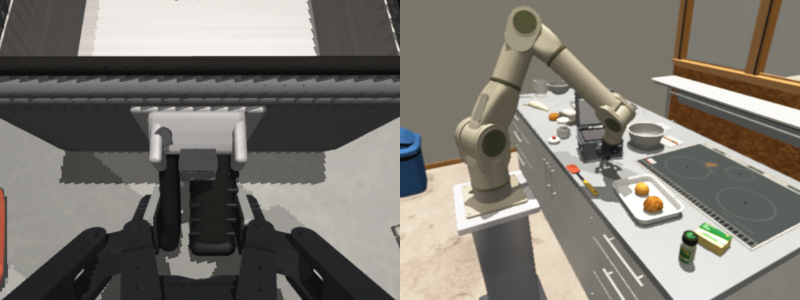

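The lid is open (carrier interior visible), and the trigger is squeezed against the grip. Next: release, back out, go above the bun.

Add to h.py:
```python
def downR(C):
    y=-C[:,1];z=np.array([0,0,-1.]);return np.c_[np.cross(y,z),y,z]
CP=(.5792,.1499,1.3286)
```

Run:
```python
from h import *
C,t=carrier(*CP)
o=manip.get_obs();o["position"]=np.array([.5509,.0324,.0321]);o["ee_rot"]=R.from_matrix(gripR(C)).as_quat()
print(rel([.552,-.275,.2],downR(C),o))
```

```text
[ 0.     -0.6109  0.     -0.1479  0.0748 -0.3086]
```

To row units: -0.309 m / 0.8 = -0.3863, -0.05 m / 0.8 = -0.0625, -0.611 rad / 3.1416 = -0.1945.

Emit:
{"op": "jog_arm", "data": {
  "segments": [
    [[0, 0, 0], [0, 0, 0], 1],
    [[0, 0, 0], [0, 0, 0], 1],
    [[0, 0, 0], [0, 0, 0], 1],
    [[0, 0, 0], [0, 0, -0.0625], 1],
    [[0, 0, 0], [0, 0, -0.1375], 1],
    [[0, 0, 0], [0, 0, -0.2125], 1],
    [[0, -0.1945, 0], [-0.185, 0.0938, -0.3863], 1],
    [[0, -0.1945, 0], [-0.185, 0.0938, -0.3863], 1],
    [[0, -0.1945, 0], [-0.185, 0.0938, -0.3863], 1],
    [[0, -0.1945, 0], [-0.185, 0.0938, -0.3863], 1],
    [[0, -0.1945, 0], [-0.185, 0.0938, -0.3863], 1],
    [[0, -0.1945, 0], [-0.185, 0.0938, -0.3863], 1],
    [[0, -0.1945, 0], [-0.185, 0.0938, -0.3863], 1]
  ]
}}

```text
clock: 5.68
position: [0.5513, -0.2736, 0.1996]
ee_rot: [0.788, 0.616, -0.0, -0.0]
ft_force: [-0.4, -0.4, 0.0]
grip_width: 0.999
grasp_force: 0.0
```

Run:
```python
from h import *
o=manip.get_obs();np.save("o2.npy",o,allow_pickle=True);im=cams.camera("wrist");cv2.imwrite("pics/w4.png",im)
cv2.imwrite("pics/s4.png",cams.camera("side"))
print(o["position"],o["ee_rot"])
```

```text
[ 0.55134446 -0.27358211  0.19956157] [ 7.87711816e-01  6.16043748e-01 -3.12334424e-04 -3.13404586e-04]
```

View pics/w4.png

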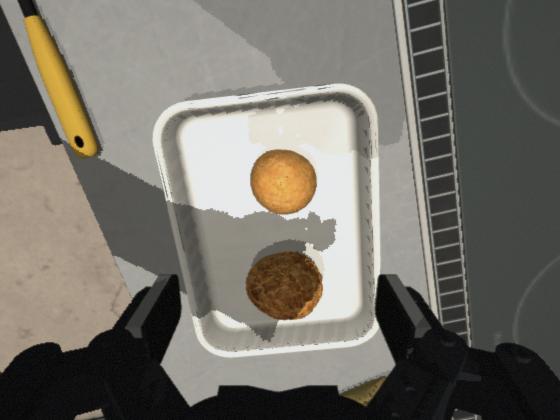

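The bun is at centre (283.5,181.5), columns 250–317; the big bun is at (285,285), well aside.

Run:
```python
from h import *
np.set_printoptions(precision=4,suppress=True)
o=np.load("o2.npy",allow_pickle=True).item();T,S,W=cam("top"),cam("side"),cam("wrist",o)
p,q,s=(283.5,181.5),(377.4,190.9),(338.1,264.5)
print(tri([(W,p),(S,s)]),tri([(W,p),(T,q),(S,s)]))
for z in(.025,.03):print(onz(W,p,z),onz(S,s,z),onz(T,q,z))
C,t=carrier(*CP)
b=(onz(W,p,.028));print(b)
for z in(.12,.03):
  tp=np.r_[b[:2],z-.0187*0-0.0];print(z,rel(tp,downR(C)))
```

```text
(array([ 0.5563, -0.2737,  0.0238]), [array([-0.6, -0.2]), array([ 0.2, -0. ])]) (array([ 0.5552, -0.2731,  0.0233]), [array([-1.9, -0.7]), array([ 0.4, -0.8]), array([-0.2,  0.1])])
[ 0.5569 -0.2738  0.025 ] [ 0.5547 -0.2749  0.025 ] [ 0.5525 -0.2714  0.025 ]
[ 0.5571 -0.2725  0.03  ] [ 0.5501 -0.2807  0.03  ] [ 0.5518 -0.2703  0.03  ]
[ 0.557 -0.273  0.028]
0.12 [-0.0007  0.0005 -0.0011  0.0021  0.0053  0.0797]
0.03 [-0.0007  0.0005 -0.0011  0.0022  0.0054  0.1697]
```

To row units: 0.1955 m / 0.8 = 0.2444, 0.185 m / 0.8 = 0.2313.

Emit:
{"op": "jog_arm", "data": {
  "segments": [
    [[0, 0, 0], [0.0025, 0.006, 0.075], 1],
    [[0, 0, 0], [0.0025, 0.006, 0.15], 1],
    [[0, 0, 0], [0.0025, 0.006, 0.2], 1],
    [[0, 0, 0], [0.0025, 0.006, 0.2313], 1],
    [[0, 0, 0], [0.0025, 0.006, 0.2444], 1],
    [[0, 0, 0], [0.0025, 0.006, 0.2444], 1],
    [[0, 0, 0], [0.0025, 0.006, 0.2444], 0.5],
    [[0, 0, 0], [0.0025, 0.006, 0.2444], 0.5],
    [[0, 0, 0], [0.0025, 0.006, 0.2444], 0.5],
    [[0, 0, 0], [0.0025, 0.006, 0.2444], 0.5],
    [[0, 0, 0], [0.0025, 0.006, 0.2444], 0.5]
  ],
  "grip_force": 20
}}

```text
clock: 7.15
position: [0.557, -0.2742, 0.0059]
ee_rot: [0.788, 0.616, -0.0, 0.001]
ft_force: [-2.1, 2.0, 8.0]
grip_width: 0.729
grasp_force: 20.1
```

To row units: -0.195 m / 0.8 = -0.2438, -0.18 m / 0.8 = -0.225.

Emit:
{"op": "jog_arm", "data": {
  "segments": [
    [[0, 0, 0], [0, 0, -0.025], 0.5],
    [[0, 0, 0], [0, 0, -0.075], 0.5],
    [[0, 0, 0], [0, 0, -0.15], 0.5],
    [[0, 0, 0], [0, 0, -0.225], 0.5],
    [[0, 0, 0], [0, 0, -0.2438], 0.5],
    [[0, 0, 0], [0, 0, -0.2438], 0.5]
  ]
}}

```text
clock: 7.9
position: [0.557, -0.2738, 0.2006]
ee_rot: [0.788, 0.616, -0.0, 0.001]
ft_force: [-0.0, 0.5, -1.8]
grip_width: 0.728
grasp_force: 22.2
```

Run:
```python
from h import *
C,t=carrier(*CP);g=t+C@[-.025,0,0]
for z in(.2,.042):print(rel(np.r_[g[:2],z],downR(C)))
cv2.imwrite("pics/w5.png",np.hstack([cv2.resize(cams.camera(n),(400,300)) for n in("wrist","side")]))
```

```text
[ 0.0015  0.0015 -0.0013  0.3916 -0.0806 -0.    ]
[ 0.0015  0.0015 -0.0013  0.3918 -0.0808  0.158 ]
```

View pics/w5.png

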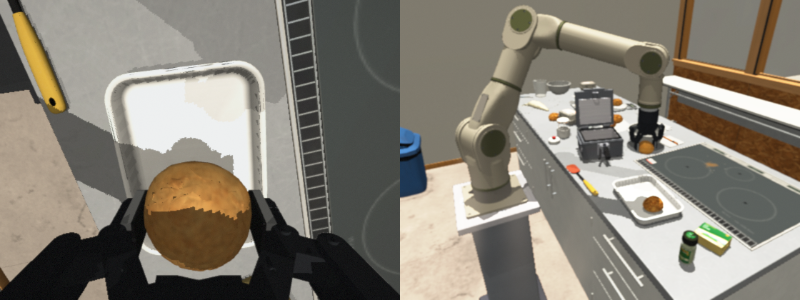

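The bun is held upright in the fingers (wrist half, about (198,215)); the big bun is still in the tray and the lid stands open. Carrying it over.

To row units: 0.392 m / 0.8 = 0.49, 0.37 m / 0.8 = 0.4625.

Emit:
{"op": "jog_arm", "data": {
  "segments": [
    [[0, 0, 0], [0.0375, -0.0075, 0], 0.5],
    [[0, 0, 0], [0.1, -0.02, 0], 0.5],
    [[0, 0, 0], [0.1625, -0.0338, 0], 0.5],
    [[0, 0, 0], [0.225, -0.0463, 0], 0.5],
    [[0, 0, 0], [0.2875, -0.0588, 0], 0.5],
    [[0, 0, 0], [0.35, -0.0725, 0], 0.5],
    [[0, 0, 0], [0.4125, -0.085, 0], 0.5],
    [[0, 0, 0], [0.4625, -0.095, 0], 0.5],
    [[0, 0, 0], [0.49, -0.1013, 0], 0.5],
    [[0, 0, 0], [0.49, -0.1013, 0.0375], 0.5],
    [[0, 0, 0], [0.49, -0.1013, 0.0875], 0.5],
    [[0, 0, 0], [0.49, -0.1013, 0.1375], 0.5],
    [[0, 0, 0], [0.49, -0.1013, 0.1625], 0.5],
    [[0, 0, 0], [0.49, -0.1013, 0.1813], 0.5],
    [[0, 0, 0], [0.49, -0.1013, 0.1875], 0.5],
    [[0, 0, 0], [0.49, -0.1013, 0.1875], 0.5]
  ]
}}

```text
clock: 10.0
position: [0.5728, 0.1262, 0.0492]
ee_rot: [0.788, 0.616, -0.001, 0.0]
ft_force: [-0.5, 0.2, 0.6]
grip_width: 0.728
grasp_force: 22.2
```

Run:
```python
from h import *
C,t=carrier(*CP);o=manip.get_obs();print(C.T@(o["position"]-t),o["ft_force"])
cv2.imwrite("pics/w6.png",np.hstack([cv2.resize(cams.camera(n),(400,300)) for n in("wrist","side")]))
```

```text
[-0.02455667  0.00052764  0.04916678] [-0.53355269  0.22339319  0.56286037]
```

View pics/w6.png

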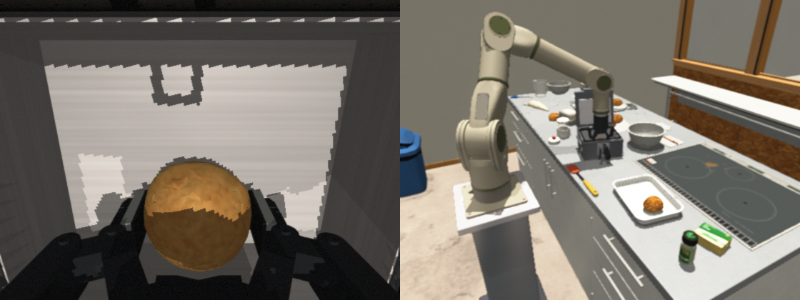

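The bun hangs centred in the carrier, just above the floor, clear of the walls.

To row units: 0.007 m / 0.8 = 0.0088, 0.004 m / 0.8 = 0.005.

Emit:
{"op": "jog_arm", "data": {
  "segments": [
    [[0, 0, 0], [0, 0, 0.005], 0.5],
    [[0, 0, 0], [0, 0, 0.0088], 0.5],
    [[0, 0, 0], [0, 0, 0.0088], 0.5]
  ]
}}

```text
clock: 10.48
position: [0.5734, 0.1265, 0.043]
ee_rot: [0.788, 0.616, 0.0, 0.0]
ft_force: [-2.7, 0.8, 12.5]
grip_width: 0.73
grasp_force: 22.0
```

To row units: -0.17 m / 0.8 = -0.2125, -0.12 m / 0.8 = -0.15.

Emit:
{"op": "jog_arm", "data": {
  "segments": [
    [[0, 0, 0], [0, 0, -0.0013], 0.5],
    [[0, 0, 0], [0, 0, -0.0013], 0.8],
    [[0, 0, 0], [0, 0, -0.0013], 1],
    [[0, 0, 0], [0, 0, -0.0013], 1],
    [[0, 0, 0], [0, 0, -0.0375], 1],
    [[0, 0, 0], [0, 0, -0.0875], 1],
    [[0, 0, 0], [0, 0, -0.15], 1],
    [[0, 0, 0], [0, 0, -0.2125], 1],
    [[0, 0, 0], [0, 0, -0.2125], 1]
  ]
}}

```text
clock: 11.6
position: [0.5742, 0.1263, 0.2149]
ee_rot: [0.788, 0.616, 0.002, 0.001]
ft_force: [0.2, -0.0, -0.2]
grip_width: 0.998
grasp_force: 0.0
```

Run:
```python
from h import *
cv2.imwrite("pics/w7.png",np.hstack([cv2.resize(cams.camera(n),(400,300)) for n in("wrist","side")]))
C,t=carrier(*CP);o=manip.get_obs();print(C.T@(o["position"]-t))
```

```text
[-0.02418296  0.00095794  0.21135538]
```

View pics/w7.png

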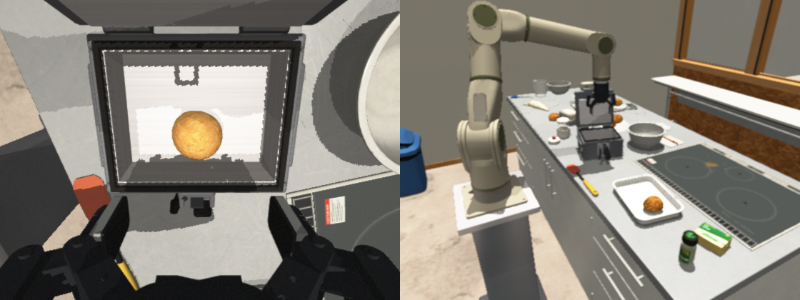

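The bun stands upright on the carrier floor, centred. Going over the open lid with shut fingers, to its back.

To row units: 0.206 m / 0.8 = 0.2575, 0.18 m / 0.8 = 0.225.

Emit:
{"op": "jog_arm", "data": {
  "segments": [
    [[0, 0, 0], [0, 0, -0.075], 0],
    [[0, 0, 0], [0, 0, -0.15], 0],
    [[0, 0, 0], [0, 0, -0.2], 0],
    [[0, 0, 0], [0, 0, -0.2], 0],
    [[0, 0, 0], [0.075, 0, -0.2], 0],
    [[0, 0, 0], [0.15, 0, -0.2], 0],
    [[0, 0, 0], [0.225, 0, -0.2], 0],
    [[0, 0, 0], [0.2575, 0, -0.2], 0],
    [[0, 0, 0], [0.2575, 0, -0.2], 0],
    [[0, 0, 0], [0.2575, 0, -0.1375], 0],
    [[0, 0, 0], [0.2575, 0, -0.065], 0],
    [[0, 0, 0], [0.2575, 0, -0.065], 0],
    [[0, 0, 0], [0.2575, 0, -0.065], 0]
  ]
}}

```text
clock: 13.32
position: [0.6228, 0.3258, 0.2654]
ee_rot: [0.788, 0.616, -0.0, 0.0]
ft_force: [0.4, -0.2, 1.3]
grip_width: 0.005
grasp_force: 0.0
```

Run:
```python
from h import *
C,t=carrier(*CP);o=manip.get_obs();p=C.T@(o["position"]-t);print(p,o["joint_pos"].round(2),o["ft_force"])
Rr=R.from_quat(o["ee_rot"]).as_matrix()
print((C.T@Rr).round(3))
for th in(1.75,1.6,1.45,1.3,1.15,1,.85,.7,.55,.4,.25,.12,.05,0):
    s,c=np.sin(th),np.cos(th);P=np.array([.09-.16*c+.018*s+.011,0,.11+.16*s+.018*c]);d=P-p;print(th,P.round(3),(d[0]).round(3),(-d[2]).round(3))
```

```text
[ 1.81257864e-01 -1.11392486e-04  2.65390229e-01] [-1.16  0.71  1.1   1.21 -0.62  1.56 -0.42] [ 0.41234234 -0.23505205  1.25280845]
[[ 1.    -0.002 -0.001]
 [-0.002 -1.    -0.001]
 [-0.001  0.001 -1.   ]]
1.75 [0.147 0.    0.264] -0.034 0.001
1.6 [0.124 0.    0.269] -0.058 -0.004
1.45 [0.1   0.    0.271] -0.082 -0.006
1.3 [0.076 0.    0.269] -0.106 -0.004
1.15 [0.052 0.    0.263] -0.129 0.002
1 [0.03  0.    0.254] -0.152 0.011
0.85 [0.009 0.    0.242] -0.172 0.023
0.7 [-0.01   0.     0.227] -0.191 0.039
0.55 [-0.026  0.     0.209] -0.207 0.056
0.4 [-0.039  0.     0.189] -0.221 0.077
0.25 [-0.05   0.     0.167] -0.231 0.098
0.12 [-0.056  0.     0.147] -0.237 0.118
0.05 [-0.058  0.     0.136] -0.239 0.129
0 [-0.059  0.     0.128] -0.24 0.137
```

To row units: -0.231 m / 0.8 = -0.2888, -0.221 m / 0.8 = -0.2763.

Emit:
{"op": "jog_arm", "data": {
  "segments": [
    [[0, 0, 0], [-0.0425, 0, 0], 0],
    [[0, 0, 0], [-0.0725, 0, -0.005], 0],
    [[0, 0, 0], [-0.1025, 0, -0.0075], 0],
    [[0, 0, 0], [-0.1325, 0, -0.005], 0],
    [[0, 0, 0], [-0.1613, 0, 0.0025], 0],
    [[0, 0, 0], [-0.19, 0, 0.0138], 0],
    [[0, 0, 0], [-0.215, 0, 0.0288], 0],
    [[0, 0, 0], [-0.2388, 0, 0.0488], 0],
    [[0, 0, 0], [-0.2588, 0, 0.07], 0],
    [[0, 0, 0], [-0.2763, 0, 0.0963], 0],
    [[0, 0, 0], [-0.2888, 0, 0.1225], 0],
    [[0, 0, 0], [-0.2888, 0, 0.1225], 0]
  ]
}}

```text
clock: 14.82
position: [0.5673, 0.1009, 0.1673]
ee_rot: [0.788, 0.615, 0.0, 0.0]
ft_force: [0.1, -0.6, 2.7]
grip_width: -0.002
grasp_force: 0.9
```

Run:
```python
from h import *
C,t=carrier(*CP);o=manip.get_obs();print(C.T@(o["position"]-t),C.T@o["ft_force"])
```

```text
[-0.0504654  -0.00023062  0.16734919] [-0.5575748  -0.26183227  2.74685918]
```

To row units: 0.036 m / 0.8 = 0.045, 0.02 m / 0.8 = 0.025.

Emit:
{"op": "jog_arm", "data": {
  "segments": [
    [[0, 0, 0], [-0.005, 0, 0.0125], 0],
    [[0, 0, 0], [-0.0075, 0, 0.025], 0],
    [[0, 0, 0], [-0.0088, 0, 0.0325], 0],
    [[0, 0, 0], [-0.01, 0, 0.04], 0],
    [[0, 0, 0], [-0.01, 0, 0.045], 0],
    [[0, 0, 0], [-0.01, 0, 0.045], 0]
  ]
}}

```text
clock: 15.58
position: [0.5647, 0.0943, 0.1297]
ee_rot: [0.788, 0.616, -0.001, 0.0]
ft_force: [-0.3, -0.2, -0.0]
grip_width: 0.002
grasp_force: 0.0
```

Emit:
{"op": "jog_arm", "data": {
  "segments": [
    [[0, 0, 0], [0, 0, 0.0025], 0],
    [[0, 0, 0], [0, 0, 0.005], 0],
    [[0, 0, 0], [0, 0, 0.005], 0]
  ]
}}

```text
clock: 15.95
position: [0.5647, 0.0941, 0.1274]
ee_rot: [0.788, 0.616, -0.001, -0.0]
ft_force: [-9.4, -1.3, 25.0]
grip_width: -0.002
grasp_force: 12.4
```

At .1297 m the force is gone, and pressing on gives 25 N at the stop, so the latch should have caught. I'll back off and check it.

To row units: -0.26 m / 0.8 = -0.325, -0.2 m / 0.8 = -0.25.

Emit:
{"op": "jog_arm", "data": {
  "segments": [
    [[0, 0, 0], [0, 0, -0.025], 0],
    [[0, 0, 0], [0, 0, -0.1], 0],
    [[0, 0, 0], [0, 0, -0.175], 0],
    [[0, 0, 0], [0, 0, -0.25], 0],
    [[0, 0, 0], [0, 0, -0.325], 0],
    [[0, 0, 0], [0, 0, -0.325], 0],
    [[0, 0, 0], [0, 0, -0.325], 0],
    [[0, 0, 0], [0, 0, -0.325], 0],
    [[0, 0, 0], [0, 0, -0.325], 0]
  ]
}}

```text
clock: 17.08
position: [0.5644, 0.0949, 0.3848]
ee_rot: [0.788, 0.616, -0.002, -0.0]
ft_force: [0.6, -0.1, 0.4]
grip_width: -0.001
grasp_force: 0.0
```

Run:
```python
from h import *
a=cv2.imread("pics/side0.png");b=cams.camera("side");T=cams.camera("top");a0=cv2.imread("pics/top0.png")
cv2.imwrite("pics/fin_s.png",b);cv2.imwrite("pics/fin_t.png",T)
d=lambda x,y:cv2.GaussianBlur(cv2.absdiff(x,y),(3,3),0).max(2)
for n,(r0,r1,c0,c1) in dict(lidfront=(186,204,245,320),grip=(198,228,265,300),bigbun=(272,298,340,370)).items():
    D=d(a,b)[r0:r1,c0:c1];print(n,D.mean().round(1),(D>40).mean().round(3))
# lid front-lip sharp alignment
g=lambda x:cv2.cvtColor(x,6).astype(np.float32)[180:225,250:315]
print(cv2.phaseCorrelate(g(a),g(b)))
# what a lid ajar by 0.06 rad would shift (px)
C,t=carrier(*CP)
print(proj(cam("side"),[t+C@[-.112,0,.128],t+C@[-.112,0,.140]]))
```

```text
lidfront 5.9 0.006
grip 2.2 0.0
bigbun 12.1 0.071
((-0.1462889187522194, 0.41502368855670113), 0.9035010432019646)
[[287.02981552 194.37994115]
 [287.0784894  191.24638609]]
```

The lid matches the initial shut view and holds with nothing on it, and the trigger is back out.

```bash
python3 -c "
from workcell import manip, cams
print(manip.hand_in())"
```

```text
the job is handed in; nothing more can be done
None
```

The small bun is upright on the carrier floor with the lid latched shut, the trigger back out and the robot clear, handed in at about 17 s with no verdict returned; I viewed 11 pictures, one over the limit of 10.

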